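# Set the fume-extraction damper to its third click

### The arm

A 7-joint arm with a two-finger parallel gripper is mounted at the origin on the work surface. World frame = base frame: x ahead of the robot, y to its left, z up, the work surface at z = 0. Lengths are in mm, angles in rad, forces in N, time in s.
With the tool pointing down it reaches from about 425 to 950 mm from the base axis. Payload 4.7 kg.
Tool frame: the origin (TCP) lies between the finger pads; the fingertips stand 11 mm ahead of it and the grasp point (between the pads) lies 8 mm behind it; z points along the fingers, y is the line along which they close (so a half turn about z gives the same grasp; the last joint's range is limited). The gripper opens to 85 mm and grips with 20 to 120 N. Pads are 22 mm wide; open, the fingers measure 114 mm over their backs; the gripper's body (76 mm by 85 mm) begins 54 mm behind the grasp point. The pads swing forward as they close: fully open they stand 13 mm farther back than shut.
Start: joints at [1.296, 0.469, -0.049, 1.532, 0.024, 1.141, -0.082], TCP at [164.295, -654.717, 242.335] pointing down, gripper open.
Joint ranges: [-2.59, 2.59], [-0.33, 1.99], [-1.39, 1.29], [0.1, 2.45], [-1.04, 4.18], [0.21, 1.99], [-2.66, 2.66]. Speed limits (rad/s): [2.57, 2.57, 3.14, 3.14, 3.14, 3.14, 3.14].

### API

Orientations are given as a 3x3 rotation matrix whose columns are the frame's x, y, z axes.
In Python, from plant import * gives the robot as it stands.
- The arm moves only by the shell command python3 -m handwheel 'ROWS' [OPENING] [FORCE]. ROWS is JSON, a list of rows, each a list of 2 entries, a list of its own where there are three numbers: the shift along the tool's x, y, z in cm, then the turn, a rotation vector about the tool's x, y, z in degrees. In form: [[[x, y, z], [rx, ry, rz]], ...]. A call has 1 to 12 rows; each row is the pose to reach, as a shift and turn from the pose commanded when the call began, along the tool's axes at that moment; what a row does not reach only later rows make up. A row lasts 1/10 s, in which the tool goes at most 50 mm and 8.59 degrees, less where a joint would pass 70% of its speed; a pose out of reach is approached as far as the arm can. A call with a gripper value outside its range is refused whole. OPENING is the finger opening in cm, from 0 to 8.54, set as the call begins (- or left out, the last holds). The fingers move at their own pace and stop on an object; FORCE is the grip in N (left out, the last holds). Time passes only in rows, so rows that repeat a pose let the fingers close. It gives the time, the measured TCP pose, the force, the opening and the grip force at its end, in the units of the state.
- get_state(): the state, without advancing time (a new reading comes with each control period).
- camera(name): name is "scene" or "top" or "wrist"; returns (picture, depth): 420x560x3 uint8, red, green, blue; 420x560 float32, mm along the optical axis (not along the pixel's ray), 0 where there is no reading.
- camera_params(name): a dict with "intrinsics" (3x3 intrinsics, pixels), "xyz" and "orientation" of the camera in the world; the wrist camera has in their place "hand_eye" (4x4, takes a point from camera to tool coordinates, whose origin is the TCP and whose axes are the flange's). Camera axes: x right, y down, z forward; pixel columns grow to the right and rows downward; lengths in mm; the calibration is good to about 2 mm. A picture is of the moment at which its call begins: read the wrist's pose just before it. camera_params takes no time and is no camera call.
- close_job(): hands the job in; it is judged then, once.
Trained networks look in the newest picture that a camera, given by its name, has taken for a name from the list of things; names that differ only in an ending like _2 or _b are one class to them, and where a whole thing is asked for, a point or a joint stands for the part that bears it (a point fixed in the world has none). Each returns a list of dicts, best first, with "score" (0 to 1); they miss things now and then, are a little off and sometimes report something else, mostly with a low value. They report only what shows in the picture. A call takes as long as a camera call.
- regions_of(target, camera): "pixels" (420x560 bool, what is visible of it).
- landmark_of(target, camera): "xyz" ([x, y, z] in mm, in the coordinates of the camera as it stood for that picture, good to about 4 mm: a listed point, or the origin of a listed thing).
The state is a dict: "clock": time; "joint_pos": joint angles; "joint_velocities": joint speeds; "joint_efforts": joint torques, N m; "tool_pos": TCP position; "eef_rot": TCP orientation; "force": force on the tool from outside, world axes, zero at the start; "ft_torque": the same for the moment, N m; "width": finger opening in mm; "grip_force": force on a finger pad.
Only numpy, scipy, OpenCV 4.12 (cv2) and the standard library are available. Lean on these libraries where they do the work, as an engineer would, in place of code of your own. Each camera call takes 0.05 s, during which the arm holds its last target. There are 200 camera calls.

### The job

Set the draught of the bench's fume extraction: push the orange damper lever all the way to the closed end (the red stripe), then push it back towards the green stripe, counting the clicks, and stop it resting in the third notch without ever overrunning that notch. Only push the lever with the fingers, never take it between them, and leave the spray can, the steel bracket and the yellow cup where they stand; finish clear of everything.

Things in the scene. Friction and masses are not known exactly. Their poses are not given: they have to be found in the camera images.
- damper: Fixed grey box, 126 (x) x 246 (y) x 100 mm high, z up; origin: centre of underside. Slot along y in the middle of its flat top. Red stripe across the top at y = -105 mm: CLOSED end; green at y = +105: OPEN. Black ticks beside the slot at y = -45 to +45, every 15 mm: closed and clicks 1 to 6. Pipe stub, 92 mm across, leaves its +x face, 101 mm long, axis 50 mm up. Only the lever stands on top
- lever (a joint): Lever's slide along the damper's +y, in m: 0 = closed (hard stop), 0.090 = fully open (hard stop). Detent notches every 0.015: clicks 1 to 6 rest at 0.015, 0.030, 0.045, 0.060, 0.075, 0.090. The push to leave a notch rises to about 6 N some 4 mm on; past halfway (7.5 mm) the lever snaps by itself into the next notch, up to 8 mm ahead of a slow pusher, and stays; a fast shove may skip a notch. Starts in notch 1 or 2
- lever_top (a point): Centre of the lever's top, 51.5 mm above the damper's top face, axes as the damper's; moves with the lever (damper x = 0, y = -45 mm + joint value). The lever is an upright steel blade, 30 (x) by 12 (y) mm, with an orange cap, 36 (x) by 14 (y) mm, over its upper 24 mm
- spray_can: Loose upright blue-labelled can, 66 mm across, 150 mm high, on the table off the damper's green end; origin under its centre. Leave it alone
- bracket: Loose steel angle bracket, 60 by 50 mm, 60 mm high, on the table off the damper's red end; origin under its foot's centre. Leave it alone
- bolt_cup: Loose yellow plastic cup, 64 mm across, 50 mm high, on the table on the robot's side of the damper; origin under its centre. Leave it alone

How it is judged (in metres and radians):
On the way, in this order (a step that is already met when the one before it is completed fails the run):
1. the lever is fully closed (value of joint lever below 0.003 m), for 0.2 s.
2. the lever rests in the third notch (value of joint lever between 0.041 and 0.049 m and velocity of joint lever between -0.01 and 0.01 m/s), for 0.3 s.
At the end, for the whole second after the job is handed in: The lever, after having been closed (within 3 mm of its stop), rests within 4 mm of the third notch (joint 0.041 to 0.049), and the can, bracket and cup stand upright within 20 mm of where they began (all of step 2 and distance of each of spray_can, bracket, bolt_cup from where it was at the start of the episode below 0.02 m and angle between each of spray_can, bracket, bolt_cup's own z axis and vertical below 0.3 rad); the robot touches nothing.
It fails at once if the lever overruns the third notch (joint beyond 0.055) (value of joint lever above 0.055 m).
It fails at once if the lever is taken between the fingers (the grasp point lies inside it) (z of the grasp point in the frame of lever_top between -0.05 and 0 m and x of the grasp point in the frame of lever_top between -0.015 and 0.015 m and y of the grasp point in the frame of lever_top between -0.006 and 0.006 m).
It fails at once if the spray can is moved, tipped or lifted (distance of spray_can from where it was at the start of the episode above 0.02 m or angle between spray_can's own z axis and vertical above 0.4 rad).
It fails at once if the bracket is moved, tipped or lifted (distance of bracket from where it was at the start of the episode above 0.02 m or angle between bracket's own z axis and vertical above 0.4 rad).
It fails at once if the cup is moved, tipped or lifted (distance of bolt_cup from where it was at the start of the episode above 0.02 m or angle between bolt_cup's own z axis and vertical above 0.4 rad).
It also fails if it takes over 64 s, if anything falls off the work surface, if the arm or the gripper's body presses on something with over 40 N, if the wrist force passes 120 N, or if a joint passes its speed limit or range.

## Working session

There is one attempt and no reset: what is moved stays moved. The work goes in short steps, Python scripts to look and compute and a shell command to move; the robot and the scene stay as the last step left them, time stands still between calls to the robot, and variables do not carry over. Pictures are saved under pics/ and viewed, at most 10 in all, crops included, and the job is handed in when it is done.

```bash
mkdir -p pics; cat > h.py <<'E'
from plant import *
import numpy as np, cv2
np.set_printoptions(precision=3,suppress=True)
def cam(n):
    p=camera_params(n)
    K=np.array(p['intrinsics'])
    if 'xyz' in p: return K,np.array(p['orientation']),np.array(p['xyz'])
    s=get_state();H=np.array(p['hand_eye']);R=np.array(s['eef_rot'])
    return K,R@H[:3,:3],R@H[:3,3]+np.array(s['tool_pos'])
def save(img,f): cv2.imwrite('pics/'+f,img[...,::-1])
E
python3 - <<'E'
from h import *
s=get_state();print(s['clock'],s['tool_pos'],s['eef_rot'],s['force'],s['width'])
ims=[]
for n in('scene','top'):
    K,R,t=cam(n);im,d=camera(n);ims.append(im)
    for o in('damper','lever_top','spray_can','bracket','bolt_cup'):
        for r in landmark_of(o,n)[:2]: print(n,o,round(r['score'],2),R@np.array(r['xyz'])+t)
save(cv2.resize(np.hstack(ims),(800,300)),'a.png')
E
```

```text
0.0 [ 164.123 -654.15   241.225] [[ 0.97   0.243 -0.001]
 [ 0.243 -0.97   0.002]
 [-0.    -0.002 -1.   ]] [ 0.091 -0.424 -0.02 ] 85.78910958578308
scene damper 0.76 [547.207 116.731  -1.089]
scene damper 0.25 [538.077  90.515 152.84 ]
scene lever_top 0.97 [538.472  90.13  150.874]
scene spray_can 0.67 [647.136 331.868  -2.974]
scene bracket 0.37 [514.635 -67.565  -2.025]
scene bolt_cup 0.95 [426.008 143.169  -0.282]
top damper 0.72 [548.588 113.122   1.917]
top lever_top 0.43 [541.465  92.13  153.778]
top spray_can 0.9 [643.243 332.36   -3.749]
top bracket 0.9 [513.387 -68.099  -0.431]
top bolt_cup 0.73 [415.894 142.237   1.324]
```

View pics/a.png

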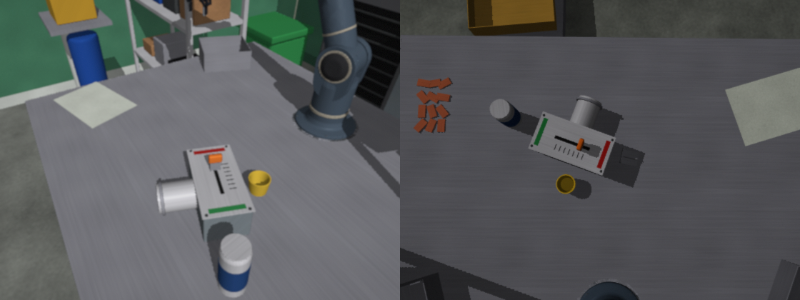

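The two halves show the damper at about (575,140) in the top view (right half): green stripe left at (540,130), red stripe right at (605,155), orange lever at (580,145). The can is off the green end, the cup on the robot's side at (565,184), and the bracket in shadow near (630,158). Next I'll measure the axis precisely.

```bash
python3 - <<'E'
from h import *
for n in('top','scene'):
    K,R,t=cam(n);im,d=camera(n)
    v,u=np.indices(d.shape);d=d.astype(float)
    P=np.stack([(u-K[0,2])/K[0,0]*d,(v-K[1,2])/K[1,1]*d,d],-1)@R.T+t
    hsv=cv2.cvtColor(im,cv2.COLOR_RGB2HSV);h,s,_=[hsv[...,i].astype(int) for i in range(3)]
    near=(d>0)&(np.hypot(P[...,0]-545,P[...,1]-112)<200)
    top=near&(abs(P[...,2]-100)<8)
    c={}
    for k,m in dict(green=top&(h>50)&(h<90)&(s>90),red=top&((h<6)|(h>172))&(s>120)).items():
        r=cv2.minAreaRect(P[m][:,:2].astype(np.float32));c[k]=np.array(r[0]);print(n,k,m.sum(),r,np.median(P[m],0))
    ax=c['green']-c['red'];L=np.linalg.norm(ax);ax/=L;ctr=(c['green']+c['red'])/2
    print('len',L,'yaxis deg',np.degrees(np.arctan2(ax[1],ax[0])),'ctr',ctr)
    cap=near&(P[...,2]>142)&(P[...,2]<165)&(h<20)&(s>120)
    q=P[cap];print('cap',cap.sum(),np.median(q,0));w=(q[:,:2]-ctr)
    print('along',np.percentile(w@ax,[2,50,98]),'across',np.percentile(w@np.array([ax[1],-ax[0]]),[2,50,98]))
    m=near&(P[...,2]>88)&(P[...,2]<112);r=cv2.minAreaRect(P[m][:,:2].astype(np.float32));print('top',r)
    for o in('bracket',):
        for r in regions_of(o,n)[:1]:
            q=P[r['pixels']];print(o,r['score'],np.percentile(q,[2,50,98],axis=0))
K,R,t=cam('top')
im,_=camera('top');save(cv2.resize(im[130:260,60:260],(800,520),interpolation=cv2.INTER_CUBIC),'b.png')
E
```

```text
top green 226 ((584.4818115234375, 217.64767456054688), (13.572709083557129, 88.68416595458984), 70.1365966796875) [583.776 217.909 100.978]
top red 235 ((513.0880737304688, 20.197433471679688), (13.144807815551758, 88.13273620605469), 70.16057586669922) [512.664  20.008 100.929]
len 209.96109997354975 yaxis deg 70.12110519844161 ctr [548.785 118.923]
cap 108 [537.05   90.756 151.153]
along [-36.39  -29.669 -22.673] across [-17.232  -1.278  15.155]
top ((594.1149291992188, 103.28789520263672), (246.6876678466797, 223.40933227539062), 70.12517547607422)
bracket 0.6 [[484.21  -97.982  -0.39 ]
 [510.735 -66.945   5.594]
 [538.665 -35.978  61.77 ]]
scene green 270 ((585.8582763671875, 218.89093017578125), (13.130438804626465, 87.61359405517578), 70.26118469238281) [586.683 219.252 100.374]
scene red 135 ((514.7618408203125, 21.62628746032715), (12.207502365112305, 85.60478973388672), 70.71186065673828) [515.841  20.871 100.433]
len 209.68557988838123 yaxis deg 70.18025683443422 ctr [550.31  120.259]
cap 134 [542.002  95.912 149.579]
along [-33.207 -24.846 -21.727] across [-15.211   0.646  17.316]
top ((595.0435180664062, 104.01171112060547), (249.04226684570312, 223.43077087402344), 70.05970764160156)
```

View pics/b.png

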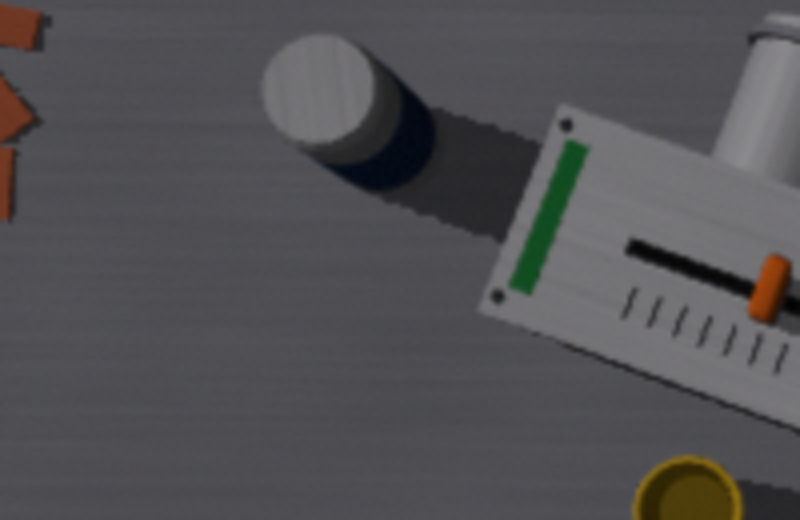

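```bash
cat >> h.py <<'E'
from scipy.spatial.transform import Rotation as Ro
C=np.array([549.3,119.3]);th=np.radians(70.14);a=np.array([np.cos(th),np.sin(th)]);b=np.array([a[1],-a[0]])
Rg=np.array([[a[0],b[0],0],[a[1],b[1],0],[0,0,-1]])
def dam(p): w=np.array(p)[:2]-C;return w@b,w@a,p[2]
def pt(x,y,z): return np.r_[C+b*x+a*y,z]
def go(p):
    s=get_state();R=np.array(s['eef_rot'])
    print('shift cm',R.T@(np.array(p)-s['tool_pos'])/10,'rot',np.degrees(Ro.from_matrix(R.T@Rg).as_rotvec()))
def st():
    s=get_state();print(s['clock'],'dam',np.array(dam(s['tool_pos'])),'F',np.array(s['force']),'w',s['width'])
E
python3 -c "
from h import *
go([500,-400,242]);go(pt(0,25,230))"
```

```text
shift cm [ 38.761 -16.537   0.034] rot [  0.005   0.    -56.056]
shift cm [ 57.575 -67.78    1.231] rot [  0.005   0.    -56.056]
```

```bash
python3 -m handwheel '[[[4.5,-1.9,0],[0,0,-3]],[[9,-3.8,0],[0,0,-6]],[[13.5,-5.7,0],[0,0,-9]],[[18,-7.6,0],[0,0,-12]],[[22.5,-9.5,0],[0,0,-15]],[[27,-11.4,0],[0,0,-18]],[[31.5,-13.3,0],[0,0,-21]],[[36,-15.5,0],[0,0,-24]],[[38.7,-16.5,0],[0,0,-28]],[[38.7,-16.5,0],[0,0,-28]]]' 0 20
python3 -c "
from h import *
go(pt(0,25,230))"
```

```text
clock: 1.85
tool_pos: [504.5, -395.2, 242.6]
eef_rot: [[0.735, 0.678, 0.003], [0.678, -0.735, 0.002], [0.004, 0.0, -1.0]]
force: [-0.6, 0.3, 0.4]
width: 0.0
grip_force: 0.0
shift cm [ 40.382 -35.942   1.405] rot [  0.076  -0.221 -27.466]
```

```bash
python3 -m handwheel '[[[3.5,-3.1,0],[0,0,-3]],[[7,-6.2,0],[0,0,-6]],[[10.5,-9.3,0],[0,0,-9]],[[14,-12.4,0],[0,0,-12]],[[17.5,-15.5,0],[0,0,-15]],[[21,-18.6,0],[0,0,-18]],[[24.5,-21.7,0],[0,0,-21]],[[28,-24.8,0.4],[0,0,-24]],[[31.5,-28,0.8],[0,0,-27.5]],[[35,-31.2,1],[0,0,-27.5]],[[38.5,-34.3,1.2],[0,0,-27.5]],[[40.4,-35.9,1.4],[0,-0.2,-27.5]]]'
python3 -m handwheel '[[[0,0,0],[0,0,0]],[[0,0,0],[0,0,0]]]'
python3 - <<'E'
from h import *
st();go(pt(0,25,190))
K,R,t=cam('wrist');im,d=camera('wrist');save(im,'c.png')
for o in('lever_top','damper'):
  for r in landmark_of(o,'wrist')[:1]:
    p=R@np.array(r['xyz'])+t;print(o,r['score'],p,dam(p))
E
```

```text
clock: 3.05
tool_pos: [558.4, 140.4, 228.7]
eef_rot: [[0.346, 0.938, -0.001], [0.938, -0.346, -0.001], [-0.002, -0.001, -1.0]]
force: [-0.2, -0.3, 0.6]
width: -0.0
grip_force: 0.0
clock: 3.25
tool_pos: [558.8, 135.8, 228.1]
eef_rot: [[0.349, 0.937, -0.002], [0.937, -0.349, -0.004], [-0.005, -0.001, -1.0]]
force: [0.3, -0.1, 0.1]
width: -0.0
grip_force: 0.0
3.25 dam [  3.371  18.747 228.099] F [ 0.349 -0.085  0.144] w -0.02879398233766019
shift cm [ 0.639 -0.341  3.807] rot [-0.039  0.259 -0.589]
damper 0.65 [546.069 117.543  -5.415] (np.float64(-2.442389339685475), np.float64(-2.750182381786148), np.float64(-5.414632634397435))
```

View pics/c.png

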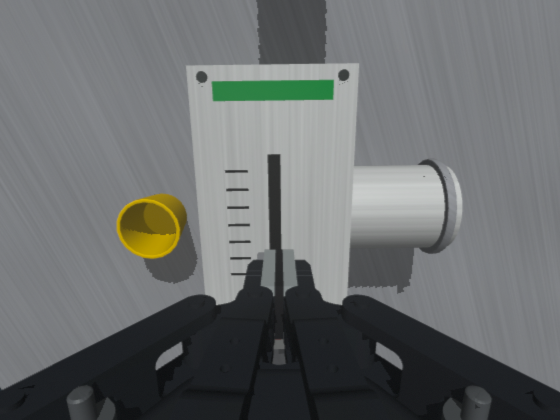

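The wrist view shows the shut fingers centred over the slot (column 275), the green stripe at the top (row 90), and the cup at (152,228), well clear. The lever is hidden behind the fingers. Now I descend on its open side.

```bash
python3 -m handwheel '[[[0.3,-0.3,2.5],[0,0.2,-0.6]],[[0.3,-0.3,5],[0,0.2,-0.6]],[[0.3,-0.3,7],[0,0.2,-0.6]],[[0.3,-0.3,8.5],[0,0.2,-0.6]],[[0.3,-0.3,9.7],[0,0.2,-0.6]],[[0.3,-0.3,9.7],[0,0.2,-0.6]],[[0.3,-0.3,9.7],[0,0.2,-0.6]]]'
python3 - <<'E'
from h import *
st();go(pt(0,-12,131))
E
```

```text
clock: 4.1
tool_pos: [557.2, 140.2, 131.8]
eef_rot: [[0.339, 0.941, 0.0], [0.941, -0.339, 0.001], [0.001, -0.0, -1.0]]
force: [-0.1, 0.4, 0.3]
width: -0.1
grip_force: 0.0
4.1 dam [  0.371  22.358 131.762] F [-0.062  0.417  0.326] w -0.051831165510128764
shift cm [-3.436 -0.038  0.074] rot [-0.006 -0.032  0.02 ]
```

```bash
python3 -m handwheel '[[[-1.5,0,0],[0,0,0]],[[-2.7,0,0],[0,0,0]],[[-3.1,0,0],[0,0,0]],[[-3.4,0,0],[0,0,0]],[[-3.7,0,0],[0,0,0]],[[-4,0,0],[0,0,0]],[[-4.2,0,0],[0,0,0]],[[-4.4,0,0],[0,0,0]],[[-4.6,0,0],[0,0,0]],[[-4.7,0,0],[0,0,0]],[[-4.7,0,0],[0,0,0]]]'
python3 -c "
from h import *
st()"
```

```text
clock: 5.2
tool_pos: [540.4, 95.4, 131.1]
eef_rot: [[0.34, 0.941, -0.002], [0.941, -0.34, -0.0], [-0.001, -0.001, -1.0]]
force: [0.1, 0.4, 0.1]
width: 0.0
grip_force: 0.0
5.2 dam [ -0.205 -25.501 131.13 ] F [0.119 0.429 0.098] w 0.0014340608027340975
```

```bash
python3 -m handwheel '[[[-0.1,0,0],[0,0,0]],[[-0.2,0,0],[0,0,0]],[[-0.3,0,0],[0,0,0]],[[-0.3,0,0],[0,0,0]],[[-0.3,0,0],[0,0,0]]]'
python3 - <<'E'
from h import *
st()
for n in('top','scene'):
    K,R,t=cam(n);im,d=camera(n)
    for r in landmark_of('lever_top',n)[:1]:
        p=R@np.array(r['xyz'])+t;print(n,r['score'],dam(p))
E
```

```text
clock: 5.7
tool_pos: [540.1, 94.1, 131.3]
eef_rot: [[0.338, 0.941, 0.0], [0.941, -0.338, 0.002], [0.002, -0.001, -1.0]]
force: [2.0, 3.5, -2.2]
width: -0.1
grip_force: 1.9
5.7 dam [ -0.135 -26.816 131.323] F [ 1.973  3.494 -2.197] w -0.07238024065994518
```

```bash
python3 -m handwheel '[[[-0.1,0,0],[0,0,0]],[[-0.2,0,0],[0,0,0]],[[-0.2,0,0],[0,0,0]],[[-0.2,0,0],[0,0,0]],[[-0.2,0,0],[0,0,0]]]'
python3 -c "
from h import *
st()"
```

```text
clock: 6.4
tool_pos: [540.0, 94.1, 131.4]
eef_rot: [[0.337, 0.941, 0.002], [0.941, -0.337, 0.005], [0.005, 0.0, -1.0]]
force: [3.2, 8.0, -6.5]
width: -0.2
grip_force: 4.6
6.4 dam [ -0.145 -26.866 131.397] F [ 3.214  7.993 -6.494] w -0.1823428880885072
```

The lever is against its hard stop: the force rises and nothing moves. Now I lift over to the red side.

```bash
python3 -m handwheel '[[[0.8,0,0],[0,0,0]],[[1.5,0,-2],[0,0,0]],[[1.5,0,-5],[0,0,0]],[[0,0,-6],[0,0,0]],[[-3,0,-6],[0,0,0]],[[-5,0,-6],[0,0,0]],[[-6,0,-6],[0,0,0]],[[-6,0,-6],[0,0,0]],[[-6,0,-6],[0,0,0]]]'
python3 - <<'E'
from h import *
st();go(pt(0,-80,131))
K,R,t=cam('wrist');im,d=camera('wrist');A=im.copy()
for r in landmark_of('lever_top','wrist')[:1]:
    p=R@np.array(r['xyz'])+t;print(r['score'],dam(p))
for n in('top','scene'):
    K,R,t=cam(n);im,d=camera(n)
    for r in landmark_of('lever_top',n)[:1]:
        p=R@np.array(r['xyz'])+t;print(n,r['score'],dam(p))
save(A,'d.png')
E
```

```text
clock: 7.3
tool_pos: [519.0, 35.4, 191.4]
eef_rot: [[0.339, 0.941, -0.001], [0.941, -0.339, 0.001], [0.0, -0.001, -1.0]]
force: [-0.4, -0.1, 0.5]
width: 0.2
grip_force: 0.0
7.3 dam [  0.043 -89.223 191.425] F [-0.449 -0.142  0.456] w 0.21328191912022862
shift cm [0.921 0.001 6.043] rot [-0.044 -0.016  0.058]
0.86 (np.float64(-1.2920231686465424), np.float64(-45.35435923434569), np.float64(149.5164225829852))
scene 0.77 (np.float64(0.4291972945979191), np.float64(-45.27064692972772), np.float64(154.94655697521569))
```

View pics/d.png

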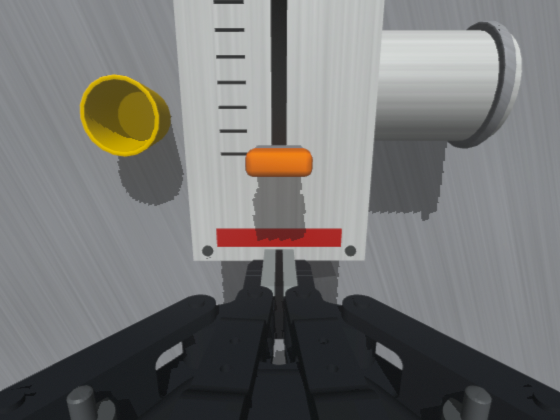

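The lever (cap at pixel 279,161) stands at the lowest tick, so it is closed, and the wrist camera can watch it during the push. Now I descend behind it.

```bash
python3 -m handwheel '[[[0.9,0,2],[0,0,0]],[[0.9,0,4],[0,0,0]],[[0.9,0,5.3],[0,0,0]],[[0.9,0,6],[0,0,0]],[[0.9,0,6],[0,0,0]],[[0.9,0,6],[0,0,0]]]'
python3 -m handwheel '[[[0.5,0,0],[0,0,0]],[[1,0,0],[0,0,0]],[[1.3,0,0],[0,0,0]],[[1.5,0,0],[0,0,0]],[[1.5,0,0],[0,0,0]],[[1.5,0,0],[0,0,0]]]'
cat >> h.py <<'E'
def look():
    st();K,R,t=cam('wrist');im,d=camera('wrist')
    for r in landmark_of('lever_top','wrist')[:1]:
        p=R@np.array(r['xyz'])+t;print('net joint',round(r['score'],2),dam(p)[1]+45)
    hsv=cv2.cvtColor(im,cv2.COLOR_RGB2HSV);m=(hsv[...,0]>4)&(hsv[...,0]<17)&(hsv[...,1]>170)&(hsv[...,2]>60)&(d>0)
    v,u=np.nonzero(m);z=d[m].astype(float)
    P=np.stack([(u-K[0,2])/K[0,0]*z,(v-K[1,2])/K[1,1]*z,z],-1)@R.T+t
    y=(P[:,:2]-C)@a; k=(P[:,2]>146)&(abs(y)<70)
    print('cap joint',k.sum(),np.percentile(y[k],[2,50,98])+45 if k.any() else '')
    return im
E
python3 -c "
from h import *
look()"
```

```text
clock: 8.2
tool_pos: [522.3, 43.4, 131.7]
eef_rot: [[0.339, 0.941, 0.0], [0.941, -0.339, 0.0], [0.001, -0.0, -1.0]]
force: [0.2, -0.0, -0.3]
width: 0.1
grip_force: 0.0
clock: 8.8
tool_pos: [526.9, 57.5, 131.3]
eef_rot: [[0.339, 0.941, -0.001], [0.941, -0.339, 0.0], [-0.0, -0.001, -1.0]]
force: [-0.8, -0.9, -0.2]
width: 0.0
grip_force: 0.0
8.8 dam [ -0.037 -65.762 131.286] F [-0.81  -0.91  -0.201] w 0.033676808077302445
net joint 0.93 -1.1296898413776475
cap joint 3233 [-5.127  2.122  7.121]
```

```bash
python3 -m handwheel '[[[0.1,0,0],[0,0,0]],[[0.2,0,0],[0,0,0]],[[0.3,0,0],[0,0,0]],[[0.4,0,0],[0,0,0]],[[0.5,0,0],[0,0,0]],[[0.6,0,0],[0,0,0]],[[0.7,0,0],[0,0,0]],[[0.8,0,0],[0,0,0]],[[0.9,0,0],[0,0,0]],[[1.0,0,0],[0,0,0]],[[1.05,0,0],[0,0,0]],[[1.1,0,0],[0,0,0]]]'
python3 -c "
from h import *
look()"
```

```text
clock: 10.1
tool_pos: [531.0, 68.8, 131.3]
eef_rot: [[0.339, 0.941, 0.0], [0.941, -0.339, 0.002], [0.002, -0.0, -1.0]]
force: [-0.2, 0.1, -0.9]
width: 0.3
grip_force: 0.0
10.1 dam [ -0.019 -53.705 131.333] F [-0.175  0.126 -0.924] w 0.26775906599794796
net joint 0.97 8.69333714031142
cap joint 3234 [ 5.223 12.651 17.692]
```

```bash
python3 -m handwheel '[[[0,0,0],[0,0,0]],[[0,0,0],[0,0,0]]]' >/dev/null
python3 -c "
from h import *
look()"
```

```text
10.4 dam [ -0.037 -54.245 131.275] F [-0.454  0.23  -0.352] w -0.311632023909956
net joint 0.58 15.289169426820962
cap joint 3277 [ 9.588 16.731 21.83 ]
```

```bash
python3 -m handwheel '[[[0.2,0,0],[0,0,0]],[[0.4,0,0],[0,0,0]],[[0.6,0,0],[0,0,0]],[[0.7,0,0],[0,0,0]],[[0.8,0,0],[0,0,0]],[[0.9,0,0],[0,0,0]],[[1.0,0,0],[0,0,0]],[[1.1,0,0],[0,0,0]],[[1.2,0,0],[0,0,0]],[[1.3,0,0],[0,0,0]],[[1.38,0,0],[0,0,0]],[[1.45,0,0],[0,0,0]]]' >/dev/null
python3 -m handwheel '[[[0,0,0],[0,0,0]],[[0,0,0],[0,0,0]],[[0,0,0],[0,0,0]]]' >/dev/null
python3 -c "
from h import *
look()"
```

```text
12.0 dam [ -0.072 -39.338 131.318] F [-0.7   -0.345  0.526] w 0.22718143761005768
net joint 0.8 26.297053852092866
cap joint 3256 [24.344 31.48  36.572]
```

Notch 2 is reached. Now the last notch, slower.

```bash
python3 -m handwheel '[[[0.2,0,0],[0,0,0]],[[0.4,0,0],[0,0,0]],[[0.6,0,0],[0,0,0]],[[0.7,0,0],[0,0,0]],[[0.8,0,0],[0,0,0]],[[0.9,0,0],[0,0,0]],[[1.0,0,0],[0,0,0]],[[1.1,0,0],[0,0,0]]]' >/dev/null
python3 -c "
from h import *
st()"
python3 -m handwheel '[[[0.05,0,0],[0,0,0]],[[0.1,0,0],[0,0,0]],[[0.15,0,0],[0,0,0]],[[0.2,0,0],[0,0,0]],[[0.25,0,0],[0,0,0]],[[0.3,0,0],[0,0,0]],[[0.35,0,0],[0,0,0]],[[0.35,0,0],[0,0,0]],[[0.35,0,0],[0,0,0]]]' >/dev/null
python3 -c "
from h import *
look()"
```

```text
12.9 dam [ -0.065 -30.39  131.276] F [-2.78  -4.264  3.86 ] w -0.045261539112527345
13.8 dam [ -0.061 -24.752 131.273] F [-0.682 -0.329 -0.075] w 0.15421146159606516
cap joint 3193 [32.839 40.116 45.111]
```

```bash
python3 -m handwheel '[[[0,0,0],[0,0,0]],[[0,0,0],[0,0,0]],[[0,0,0],[0,0,0]]]' >/dev/null
python3 -c "
from h import *
save(look(),'e.png')"
```

```text
14.2 dam [ -0.025 -25.434 131.319] F [0.084 0.078 0.997] w 0.08807066514499308
net joint 0.67 44.025754159313124
cap joint 3283 [39.644 46.68  51.833]
```

View pics/e.png

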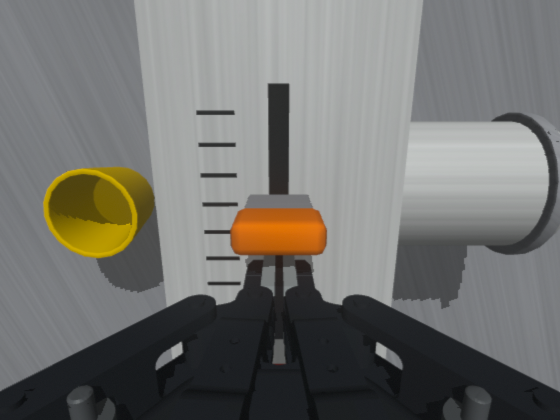

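The lever now measures about 45 mm, and the blade lines up with the fourth tick from the bottom (row 204), which is click 3. I back off and rise.

```bash
python3 -m handwheel '[[[-1,0,0],[0,0,0]],[[-2.5,0,0],[0,0,0]],[[-3,0,-2],[0,0,0]],[[-4,0,-6],[0,0,0]],[[-5,0,-10],[0,0,0]],[[-5,0,-12],[0,0,0]],[[-5,0,-12],[0,0,0]],[[-5,0,-12],[0,0,0]]]'
python3 - <<'E'
from h import *
look()
for n in('scene','top'):
    K,R,t=cam(n);camera(n)
    for o in('lever_top','spray_can','bracket','bolt_cup'):
        for r in landmark_of(o,n)[:1]: p=R@np.array(r['xyz'])+t;print(n,o,round(r['score'],2),p,dam(p)[1]+45)
E
```

```text
clock: 15.1
tool_pos: [523.1, 46.8, 251.0]
eef_rot: [[0.34, 0.94, -0.001], [0.94, -0.34, -0.0], [-0.001, -0.001, -1.0]]
force: [0.3, -0.1, -1.0]
width: -0.0
grip_force: 0.0
15.1 dam [ -0.056 -77.112 251.009] F [ 0.306 -0.081 -1.006] w -0.009390822823163685
net joint 0.83 44.42711286791953
cap joint 989 [38.75  45.13  50.997]
scene lever_top 0.9 [549.793 120.623 151.51 ] 46.412087861636564
scene spray_can 0.6 [645.751 332.804   0.816] 278.5729921539712
scene bracket 0.36 [516.009 -69.609  -2.406] -143.98402631988515
scene bolt_cup 0.71 [422.616 143.022  -1.907] 24.273598858684156
top lever_top 0.48 [551.422 120.995 154.843] 47.31551267975102
top spray_can 0.77 [644.355 332.774  -3.006] 278.07029813047643
top bracket 0.46 [515.062 -69.805  -1.609] -144.48917090317426
top bolt_cup 0.57 [418.879 144.964   2.282] 24.83037534536465
```

```bash
python3 -c "
from plant import *
print(close_job())"
```

```text
the job is handed in; nothing more can be done
None
```

I pushed the lever to its closed stop, then back through clicks 1 and 2 to rest in the third notch (cameras read 44–47 mm; target 45). The can, bracket and cup stand where they began, the arm is clear, and the job is handed in, though no verdict was returned.

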